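# Put the mixed-up screwdrivers and chisels back in their own colour trays

### The job

The two screwdrivers and two chisels have been put away in each other's trays. Swap them round, parking one in the spare white tray whenever you need to, until each tool lies flat inside the tray of its own handle colour, lengthwise and centred. Never let one tool touch another, and do not move or tip the glass jar of screws.

Things in the scene. Friction and masses are not known exactly. Their poses are not given: they have to be found in the camera images.
- driver_red: Loose screwdriver with a red handle (dark blue ring at the shaft end); 28 wide, 215 long, 30 high. Origin: mid length and width; lying in a tray it is level (1 mm) with the tray's underside. z up, +y to the handle's butt. Handle from y=+7 to y=+107 mm, about 24 wide, its top 31 above the origin; shaft on the -y side. 0.10 kg. Starts flat in a wrong coloured tray, handle towards the robot.
- driver_black: Loose screwdriver with a black handle (orange-red cap at its butt); 28 wide, 201 long, 29 high. Origin: mid length and width; lying in a tray it is level (1 mm) with the tray's underside. z up, +y to the handle's butt. Handle from y=+4 to y=+99 mm, about 24 wide, its top 30 above the origin; shaft on the -y side. 0.10 kg. Starts flat in a wrong coloured tray, handle towards the robot.
- chisel_blue: Loose bench chisel with a blue handle; 23 wide, 240 long, 24 high. Origin: mid length and width; lying in a tray it is level (1 mm) with the tray's underside. z up, +y to the handle's butt. Handle from y=+9 to y=+120 mm, about 20 wide, its top 23 above the origin; blade on the -y side. 0.15 kg. Starts flat in a wrong coloured tray, handle towards the robot.
- chisel_yellow: Loose bench chisel with a yellow handle; 23 wide, 210 long, 24 high. Origin: mid length and width; lying in a tray it is level (1 mm) with the tray's underside. z up, +y to the handle's butt. Handle from about y=+8 to y=+105 mm, about 20 wide, its top 23 above the origin; blade on the -y side. About 0.15 kg. Starts flat in a wrong coloured tray, handle towards the robot.
- tray_red: Fixed shallow red plastic tray, 52 x 270 mm outside, 46 x 264 mm inside, floor 3 thick, lips 6.5 high over its underside. Origin: centre of its underside, 9 above the bench; x across, y along it (+y towards the robot), z up. Five trays lie parallel on a plywood board, centres 95 mm apart, in any order. The place of the tool with the red handle.
- tray_blue: Fixed shallow blue plastic tray, 52 x 270 mm outside, 46 x 264 mm inside, floor 3 thick, lips 6.5 high over its underside. Origin: centre of its underside, 9 above the bench; x across, y along it (+y towards the robot), z up. Five trays lie parallel on a plywood board, centres 95 mm apart, in any order. The place of the tool with the blue handle.
- tray_yellow: Fixed shallow yellow plastic tray, 52 x 270 mm outside, 46 x 264 mm inside, floor 3 thick, lips 6.5 high over its underside. Origin: centre of its underside, 9 above the bench; x across, y along it (+y towards the robot), z up. Five trays lie parallel on a plywood board, centres 95 mm apart, in any order. The place of the tool with the yellow handle.
- tray_black: Fixed shallow black plastic tray, 52 x 270 mm outside, 46 x 264 mm inside, floor 3 thick, lips 6.5 high over its underside. Origin: centre of its underside, 9 above the bench; x across, y along it (+y towards the robot), z up. Five trays lie parallel on a plywood board, centres 95 mm apart, in any order. The place of the tool with the black handle.
- tray_white: Fixed shallow white plastic tray, 52 x 270 mm outside, 46 x 264 mm inside, floor 3 thick, lips 6.5 high over its underside. Origin: centre of its underside, 9 above the bench; x across, y along it (+y towards the robot), z up. Five trays lie parallel on a plywood board, centres 95 mm apart, in any order. The spare: empty at the start, the place of no tool.
- screw_jar: Loose glass jar of screws with a wooden lid, 68 diameter, 92 high, standing beside the trays on the right; origin: centre of its underside. To be left alone.
There are look-alikes about, which are no part of the job. There is more than one size of the chisel_blue; the one meant has the size given above.

How it is judged:
By the outcome, as a careful person would: the job done as asked, in the order asked, and still so for the second after the job is handed in, with the robot touching nothing.
It also fails if it takes over 109 s, if anything falls off the work surface, if the arm or the gripper's body presses on something with over 40 N, if the wrist force passes 120 N, or if a joint passes its speed limit or range.

### The arm

A 7-joint arm with a two-finger parallel gripper is mounted at the origin on a cart in front of the work surface, level with it; the furniture and walls round the work are solid. World frame = base frame: x ahead of the robot, y to its left, z up, the work surface at z = 0. Lengths are in m, angles in rad, forces in N, time in s.
With the tool pointing down it reaches from about 0.4 to 0.875 m from the base axis. Payload 19.3 kg.
Tool frame: the origin (TCP) lies at the very end of the fingers, on their centre line; the grasp point (between the pads) lies 19 mm behind it; z points along the fingers, y is the line along which they close (so a half turn about z gives the same grasp; the last joint's range is limited). The gripper opens to 85 mm and grips with 20 to 120 N. Pads are 22 mm wide; open, the fingers measure 114 mm over their backs; the gripper's body (76 mm by 85 mm) begins 54 mm behind the grasp point. The pads swing forward as they close: fully open they stand 13 mm farther back than shut.
Start: joints at [1.124, 0.521, -0.036, 1.599, 0.021, 1.021, -0.113], TCP at [0.23, -0.581, 0.231] pointing down, gripper open.
Joint ranges: [-2.91, 2.91], [-0.3, 2.13], [-1.5, 1.42], [0.17, 2.43], [-1.26, 4.41], [0.16, 1.93], [-2.52, 2.52]. Speed limits (rad/s): [1.89, 1.89, 2.39, 2.39, 3.01, 3.01, 3.01].

### API

Orientations are given as [roll, pitch, yaw] about the fixed x, y, z axes, in that order (R = Rz(yaw) Ry(pitch) Rx(roll)).
In Python, from workcell import bot, grab_frame, calibration, job gives the robot as it stands.
- The arm moves only by the shell command python3 -m creep [FORCE], which reads ROWS from standard input. ROWS is 1 to 5 rows, parted by semicolons, with the numbers parted by commas; each row has 7 numbers: the finger opening in m, then dx, dy, dz in units of 100 mm, then a rotation vector rx, ry, rz in rad; each row is the pose to reach, as a shift and turn from the pose commanded when the command began, along the tool's axes at that moment; what a row does not reach only later rows make up. A row lasts 1/8 s, in which the tool goes at most 0.0625 m and 0.188 rad, less where a joint would pass 70% of its speed; a pose out of reach is approached as far as the arm can. The fingers move at their own pace and stop on an object; FORCE is the grip in N (left out, the last holds). Time passes only in rows, so rows that do not move let the fingers close. It prints the time, the measured TCP pose, the force, the opening and the grip force at its end. Input that does not fit is refused with a message, and nothing moves.
- bot.observe(): the state, without advancing time (a new reading comes with each control period).
- grab_frame(name): name is "side" or "top"; returns (picture, depth): 480x640x3 uint8, blue, green, red; 480x640 float32, m along the optical axis (not along the pixel's ray), 0 where there is no reading.
- calibration(name): a dict with "vfov" (degrees; the focal length in pixels is half the picture's height over the tangent of half this angle, whatever the lens; pixels are square), "cx", "cy" (the principal point, pixels), "eye" and "attitude" of the camera in the world. Camera axes: x right, y down, z forward; pixel columns grow to the right and rows downward; lengths in m; the calibration is good to about 2 mm. A picture is of the moment at which its call begins. calibration takes no time and is no camera call.
- job.job_done(): hands the job in; it is judged then, once.
The state is a dict: "clock": time; "qpos": joint angles; "qd": joint speeds; "joint_efforts": joint torques, N m; "position": TCP position; "tool_rot": TCP orientation; "force": force on the tool from outside, world axes, zero at the start; "moment": the same for the moment, N m; "grip_width": finger opening in m; "finger_force": force on a finger pad.
Only numpy, scipy, OpenCV 4.12 (cv2) and the standard library are available. Lean on these libraries where they do the work, as an engineer would, in place of code of your own. Each camera call takes 0.05 s, during which the arm holds its last target. There are 200 camera calls.

## Working session

There is one attempt and no reset: what is moved stays moved. The work goes in short steps, Python scripts to look and compute and a shell command to move; the robot and the scene stay as the last step left them, time stands still between calls to the robot, and variables do not carry over. Pictures are saved under pics/ and viewed, at most 14 in all, crops included, and the job is handed in when it is done.

```bash
mkdir -p pics; ls
python3 - <<'E'
from workcell import bot, grab_frame, calibration, job
import cv2,numpy as np
s=bot.observe();print({k:np.round(v,3) for k,v in s.items()})
for n in("top","side"):
    p,d=grab_frame(n);cv2.imwrite(f"pics/{n}0.png",p);np.save(f"{n}0.npy",d);print(calibration(n))
E
```

```text
pics
{'clock': np.float64(0.0), 'qpos': array([ 1.124,  0.522, -0.036,  1.6  ,  0.021,  1.021, -0.113]), 'qd': array([-0.   , -0.   , -0.   ,  0.001,  0.002,  0.001, -0.   ]), 'joint_efforts': array([-2.0000e-03, -9.2713e+01,  1.9800e+00, -3.6994e+01,  1.8000e-02,
        8.0000e-03, -0.0000e+00]), 'position': array([ 0.23 , -0.581,  0.231]), 'tool_rot': array([-3.14 ,  0.   ,  0.377]), 'force': array([-0.622, -0.275,  0.193]), 'moment': array([-0.021, -0.016,  0.026]), 'finger_force': np.float64(0.0), 'grip_width': np.float64(0.085)}
{'vfov': 44.458909215160254, 'cx': 309.5759489824055, 'cy': 231.07864498677696, 'eye': array([ 0.31084522, -0.02880172,  1.42513752]), 'attitude': array([-3.03253535, -0.00654711, -1.5616364 ])}
{'vfov': 46.75967264060057, 'cx': 315.1741942355238, 'cy': 244.99631096642008, 'eye': array([0.02385866, 1.25384124, 1.10608842]), 'attitude': array([-2.24156453, -0.02384778, -2.82482485])}
```

View pics/top0.png

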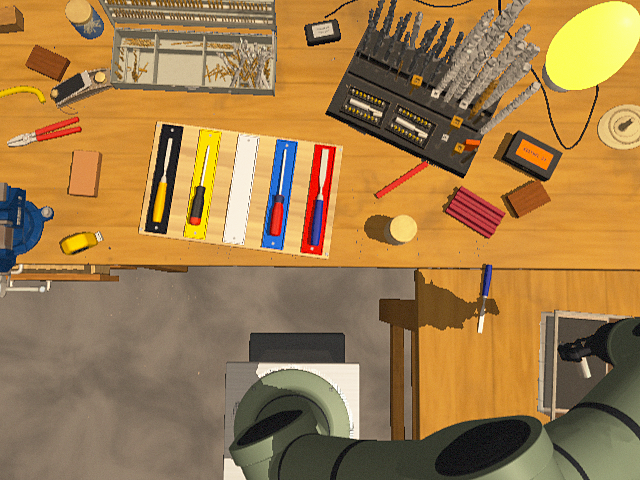

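View pics/side0.png

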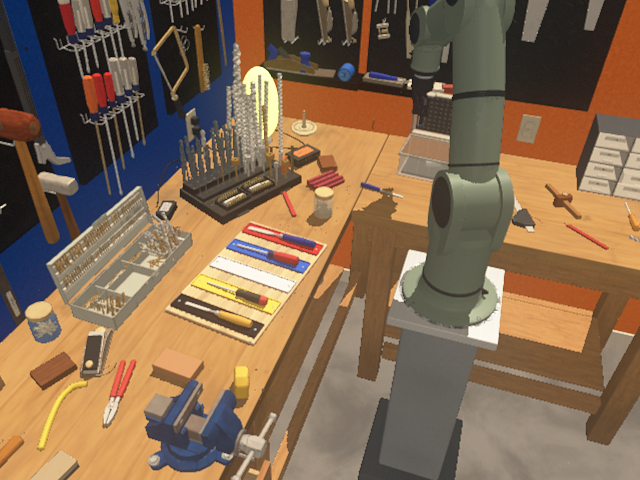

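The top view shows, left to right, these trays and contents:
- Black tray at (165,180): yellow chisel.
- Yellow tray at (202,185): black driver.
- White tray at (240,190): empty.
- Blue tray at (280,195): red driver.
- Red tray at (318,198): blue chisel.

The jar is at (400,229), and a look-alike blue tool lies off the board at (486,290).

```bash
cat > h.py <<'E'
import cv2,numpy as np
from scipy.spatial.transform import Rotation as R
from workcell import bot, grab_frame, calibration, job
def px2w(n,u,v,z):
    c=calibration(n);f=240/np.tan(np.radians(c["vfov"])/2)
    r=R.from_euler("xyz",c["attitude"]).as_matrix()@np.array([(u-c["cx"])/f,(v-c["cy"])/f,1])
    e=np.array(c["eye"]);return e+r*(z-e[2])/r[2]
def w2px(n,p):
    c=calibration(n);f=240/np.tan(np.radians(c["vfov"])/2)
    q=R.from_euler("xyz",c["attitude"]).as_matrix().T@(np.array(p)-c["eye"])
    return np.array([c["cx"]+f*q[0]/q[2],c["cy"]+f*q[1]/q[2]])
def crop(p,u0,v0,u1,v1,k,name):
    im=cv2.resize(p[v0:v1,u0:u1],None,fx=k,fy=k,interpolation=cv2.INTER_CUBIC)
    for u in range((u0+9)//10*10,u1,10):
        cv2.line(im,((u-u0)*k,0),((u-u0)*k,6 if u%50 else 16),(0,0,255),1)
        if u%20==0: cv2.putText(im,str(u),((u-u0)*k+1,16),0,.35,(0,0,255),1)
    for v in range((v0+9)//10*10,v1,10):
        cv2.line(im,(0,(v-v0)*k),(6,(v-v0)*k),(0,0,255),1)
        if v%20==0: cv2.putText(im,str(v),(8,(v-v0)*k+4),0,.35,(0,0,255),1)
    cv2.imwrite(f"pics/{name}.png",im)
E
python3 - <<'E'
from h import *
p=cv2.imread("pics/top0.png");crop(p,144,118,344,260,4,"c0")
hsv=cv2.cvtColor(p,cv2.COLOR_BGR2HSV)
roi=np.zeros(p.shape[:2],np.uint8);roi[118:262,138:346]=1
def m(lo,hi): return cv2.inRange(hsv,lo,hi)*roi
M={"yellow":m((22,150,120),(34,255,255)),"blue":m((100,130,40),(130,255,255)),"red":m((0,190,100),(6,255,255))|m((174,190,100),(179,255,255)),"black":m((0,0,0),(179,255,50)),"white":m((0,0,200),(179,30,255))}
for k,x in M.items():
    cs,_=cv2.findContours(x,cv2.RETR_EXTERNAL,cv2.CHAIN_APPROX_NONE)
    for c in sorted(cs,key=cv2.contourArea)[::-1][:3]:
        if cv2.contourArea(c)<40: continue
        (u,v),wh,a=cv2.minAreaRect(c);b=cv2.boxPoints(((u,v),wh,a))
        w=np.array([px2w("top",*q,.0155)[:2] for q in b]);L=w[2]-w[1] if np.hypot(*(w[2]-w[1]))>np.hypot(*(w[1]-w[0])) else w[1]-w[0]
        print(k,cv2.contourArea(c),np.round(w.mean(0),4),"size",np.round(sorted([np.hypot(*(w[2]-w[1])),np.hypot(*(w[1]-w[0]))]),3),"ang",round(np.degrees(np.arctan2(L[1],L[0])),2),np.round((u,v),1))
E
```

```text
yellow 2217.0 [0.5797 0.2255] size [0.053 0.271] ang -6.85 [202.2 183.8]
yellow 173.5 [0.533  0.3264] size [0.016 0.094] ang -8.07 [160.1 201.9]
blue 2158.5 [0.5564 0.037 ] size [0.052 0.267] ang -7.07 [279.6 194.1]
blue 316.5 [ 0.4874 -0.0539] size [0.021 0.109] ang -6.58 [316.8 222.2]
red 2184.5 [ 0.5447 -0.0569] size [0.052 0.268] ang -6.96 [318.1 199.2]
red 309.5 [0.4942 0.0442] size [0.027 0.08 ] ang -5.35 [276.3 218.9]
red 56.5 [0.4883 0.2405] size [0.017 0.024] ang -89.42 [195.  220.5]
black 2124.5 [0.5919 0.319 ] size [0.052 0.268] ang -6.86 [163.9 178.5]
white 1792.0 [0.5672 0.1314] size [0.051 0.268] ang -6.95 [240.8 189.3]
```

View pics/c0.png

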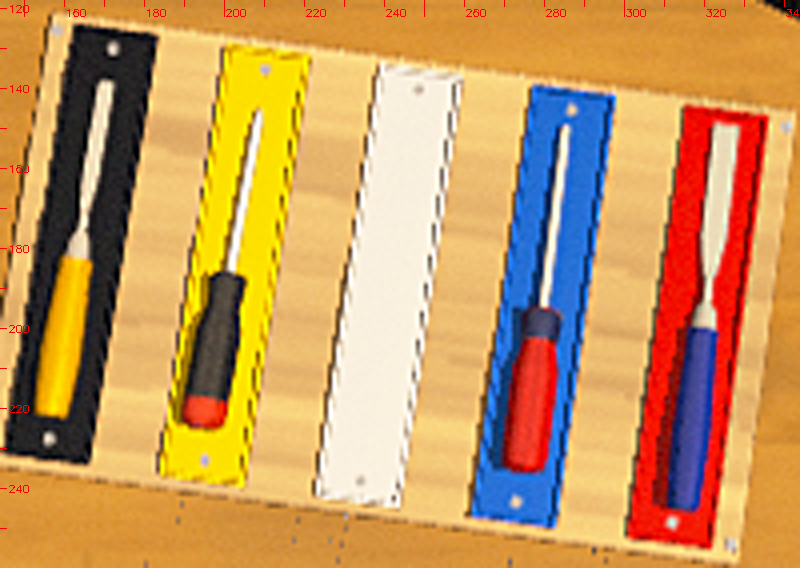

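The crop shows all four tools lying nearly parallel to their trays. In crop pixels, tip to butt:
- Yellow: (104,80) to (52,417)
- Black: (259,110) to (204,428)
- Red: (566,124) to (523,471)
- Blue: (726,124) to (683,510)

Next I work out each grasp in the tray frame.

```bash
cat >> h.py <<'E'
TH=-0.1222  # tray yaw (TCP yaw), board centre
C=np.array([.5680,.1312]); ax=np.array([np.cos(TH),np.sin(TH)]); ay=np.array([np.sin(TH),-np.cos(TH)])
def tf(w): d=np.array(w)[:2]-C; return np.array([d@ax,d@ay])   # along tool x (away), tool y (right)
def tcp():
    s=bot.observe();print("t",round(float(s["clock"]),2),"tray-frame xy",np.round(tf(s["position"]),4),"z",round(float(s["position"][2]),4),"rpy",np.round(s["tool_rot"],3),"w",round(float(s["grip_width"]),4),"Fz",np.round(s["force"],1))
E
python3 - <<'E'
from h import *
for n,c in dict(black=(.5919,.319),yellow=(.5797,.2255),white=(.5672,.1314),blue=(.5564,.037),red=(.5447,-.0569)).items(): print(n,np.round(tf(c),4))
T=dict(yellow=((104,80,.014),(52,417,.02),.21),black=((259,110,.026),(204,428,.026),.201),red=((566,124,.026),(523,471,.026),.215),blue=((726,124,.014),(683,510,.02),.24))
for n,(a,b,L) in T.items():
    A,B=[tf(px2w("top",144+q[0]/4-.5,118+q[1]/4-.5,q[2])) for q in(a,b)];d=A-B
    print(n,"mid",np.round((A+B)/2,4),"len",round(np.hypot(*d),4),L,"ang",round(np.degrees(np.arctan2(d[1],d[0])),2),"y+45",np.round((A+B)/2-.045*d/np.hypot(*d),4))
for q in((390,216),):print("jar",tf(px2w("top",400,229,.092)))
s=bot.observe();print(tf(s["position"]))
# path for first move, expressed in present tool axes
Rt=R.from_euler("xyz",s["tool_rot"]).as_matrix()
for g in((-.14,.285),(-.045,.105)):
    w=C+g[0]*ax+g[1]*ay;print(g,w,"tool",np.round(Rt.T@(np.r_[w,.2]-s["position"]),3))
E
```

```text
black [ 0.0008 -0.1893]
yellow [ 0.0001 -0.095 ]
white [-0.0008 -0.0001]
blue [-0.      0.0949]
red [-0.0002  0.1895]
yellow mid [-0.0028 -0.1907] len 0.2107 0.21 ang -0.87 y+45 [-0.0478 -0.19  ]
black mid [-0.0048 -0.0946] len 0.197 0.201 ang 1.01 y+45 [-0.0497 -0.0954]
red mid [0.0031 0.095 ] len 0.2137 0.215 ang -0.87 y+45 [-0.0419  0.0957]
blue mid [0.006  0.1923] len 0.2398 0.24 ang -1.13 y+45 [-0.039   0.1932]
jar [-0.05790143  0.38406511]
[-0.2488391   0.74800264]
(-0.14, 0.285) [ 0.39430361 -0.13460926] tool [ 0.317 -0.354  0.031]
(-0.045, 0.105) [0.51053648 0.03246832] tool [ 0.487 -0.467  0.031]
```

Units first: shifts go in units of 100 mm. So 0.135 m is 1.35, 0.1 m is 1.

```bash
echo '0.085,0.3,-0.35,0,0,0,0.1;0.085,0.65,-0.75,0,0,0,0.2;0.085,1,-1.1,0,0,0,0.3;0.085,1.35,-1.5,0,0,0,0.4;0.085,1.7,-1.85,0,0,0,0.499' | python3 -m creep 60; echo '0.085,0,0,0,0,0,0' | python3 -m creep; python3 -c "
from h import *
tcp()"
```

```text
clock: 0.72
position: [0.3202, -0.3448, 0.2312]
tool_rot: [-3.141, 0.0, -0.125]
force: [0.9, -0.6, 0.0]
grip_width: 0.085
finger_force: 0.0
clock: 0.85
position: [0.3214, -0.3436, 0.2314]
tool_rot: [-3.141, -0.0, -0.119]
force: [-0.0, -0.7, 0.3]
grip_width: 0.0852
finger_force: 0.0
t 0.85 tray-frame xy [-0.1868  0.5014] z 0.2314 rpy [-3.141 -0.    -0.119] w 0.0852 Fz [-0.  -0.7  0.3]
```

To row units: -0.225 m is -2.25, -0.18 m is -1.8.

```bash
echo '0.085,0.15,-0.45,0,0,0,0;0.085,0.3,-0.9,0,0,0,0;0.085,0.45,-1.35,0,0,0,0;0.085,0.65,-1.8,0,0,0,0;0.085,0.83,-2.25,0,0,0,0' | python3 -m creep >/dev/null; echo '0.085,0.15,-0.4,0.2,0,0,0;0.085,0.3,-0.8,0.5,0,0,0;0.085,0.5,-1.25,0.8,0,0,0;0.085,0.67,-1.81,1.1,0,0,0;0.085,0.67,-1.81,1.35,0,0,0' | python3 -m creep >/dev/null;echo '0.085,0,0,0,0,0,0' | python3 -m creep >/dev/null; python3 -c "
from h import *
tcp()
p,d=grab_frame('side');crop(p,150,190,350,340,4,'s1')"
```

```text
t 2.23 tray-frame xy [-0.0388  0.099 ] z 0.0947 rpy [ 3.14e+00  3.00e-03 -1.21e-01] w 0.0847 Fz [-0.5 -0.4  0.7]
```

View pics/s1.png

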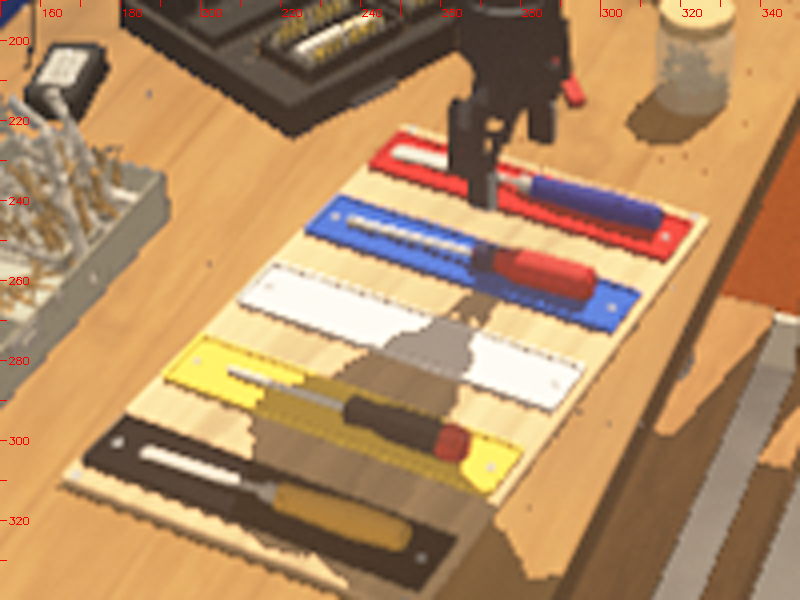

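The side view shows the open gripper hovering above the red driver's handle (crop about (490,200)), clear of the jar at (695,60). I'll descend with a small correction.

To row units: -0.002 m is -0.02, 0.045 m is 0.45.

```bash
echo '0.085,0.01,-0.02,0.3,0,0,0;0.085,0.01,-0.025,0.45,0,0,0;0.085,0.01,-0.025,0.45,0,0,0' | python3 -m creep ; python3 -c "
from h import *
tcp()"
```

```text
clock: 2.65
position: [0.5194, 0.0398, 0.0513]
tool_rot: [3.141, 0.001, -0.123]
force: [0.6, -0.8, -0.3]
grip_width: 0.085
finger_force: 0.0
t 2.65 tray-frame xy [-0.0371  0.0967] z 0.0513 rpy [ 3.141e+00  1.000e-03 -1.230e-01] w 0.085 Fz [ 0.6 -0.8 -0.3]
```

To row units: 0.02 m is 0.2, -0.001 m is -0.01.

```bash
echo '0.085,0,-0.01,0.2,0,0,0;0.085,0,-0.01,0.33,0,0,0;0.04,0,-0.01,0.33,0,0,0;0.01,0,-0.01,0.33,0,0,0;0.01,0,-0.01,0.33,0,0,0' | python3 -m creep 60; echo '0.01,0,0,0,0,0,0;0.01,0,0,0,0,0,0;0.01,0,0,0,0,0,0' | python3 -m creep; python3 -c "
from h import *
tcp()"
```

```text
clock: 3.28
position: [0.5201, 0.0414, 0.0189]
tool_rot: [-3.141, -0.001, -0.122]
force: [0.5, 0.1, 0.1]
grip_width: 0.0318
finger_force: 0.0
clock: 3.65
position: [0.5201, 0.0414, 0.019]
tool_rot: [-3.142, -0.001, -0.122]
force: [-2.7, 0.0, 11.1]
grip_width: 0.0232
finger_force: 59.6
t 3.65 tray-frame xy [-0.0366  0.095 ] z 0.019 rpy [-3.142e+00 -1.000e-03 -1.220e-01] w 0.0232 Fz [-2.7  0.  11.1]
```

To row units: -0.08 m is -0.8, -0.06 m is -0.6.

```bash
echo '0.01,0,0,-0.1,0,0,0;0.01,0,0,-0.3,0,0,0;0.01,0,0,-0.6,0,0,0;0.01,0,0,-0.8,0,0,0;0.01,0,0,-0.8,0,0,0' | python3 -m creep; python3 -c "
from h import *
tcp()
p,d=grab_frame('side');crop(p,200,180,350,290,5,'s2')"
```

```text
clock: 4.28
position: [0.5206, 0.0415, 0.1]
tool_rot: [-3.141, -0.003, -0.122]
force: [-0.2, -0.2, -1.3]
grip_width: 0.0225
finger_force: 59.2
t 4.28 tray-frame xy [-0.0361  0.0948] z 0.1 rpy [-3.141e+00 -3.000e-03 -1.220e-01] w 0.0225 Fz [-0.2 -0.2 -1.3]
```

View pics/s2.png

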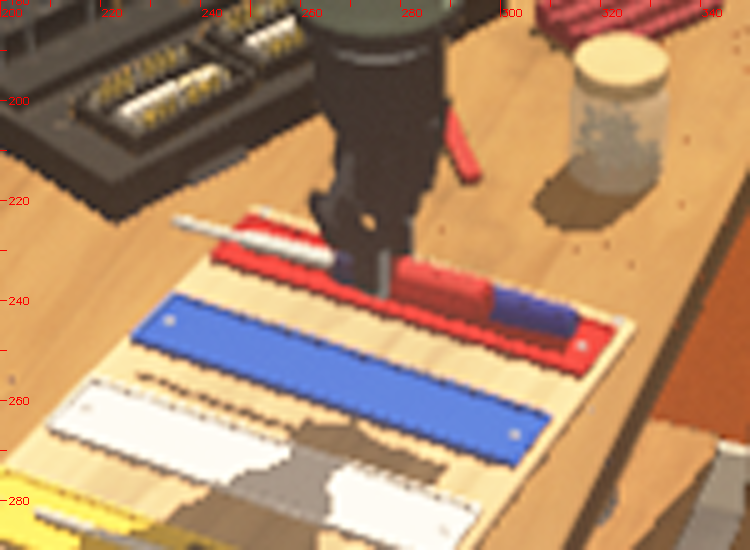

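The red driver is held level, running from the tip at crop (175,220) to the butt at (490,295), clear of the blue chisel. I'll set it down in the white tray.

To row units: -0.095 m is -0.95, -0.08 m is -0.8.

```bash
echo '0.01,0,-0.2,0,0,0,0;0.01,0,-0.5,0,0,0,0;0.01,-0.03,-0.8,0,0,0,0;0.01,-0.03,-0.95,0,0,0,0;0.01,-0.03,-0.95,0,0,0,0' | python3 -m creep|head -2; echo '0.01,0,0,0.2,0,0,0;0.01,0,0,0.5,0,0,0;0.01,0,0,0.7,0,0,0;0.01,0,0,0.78,0,0,0;0.01,0,0,0.8,0,0,0' | python3 -m creep;echo '0.01,0,0,0,0,0,0;0.04,0,0,0,0,0,0;0.085,0,0,0,0,0,0;0.085,0,0,0,0,0,0;0.085,0,0,-0.2,0,0,0' | python3 -m creep; echo '0.085,0,0,-0.3,0,0,0;0.085,0,0.1,-0.6,0,0,0;0.085,0,0.6,-0.6,0,0,0;0.085,0,1.1,-0.6,0,0,0;0.085,0,1.6,-0.6,0,0,0' | python3 -m creep;python3 -c "
from h import *
tcp()
p,d=grab_frame('top');crop(p,144,118,344,260,4,'c3')"
```

```text
clock: 4.95
position: [0.5281, 0.1365, 0.0978]
clock: 5.58
position: [0.5279, 0.1345, 0.019]
tool_rot: [3.14, 0.001, -0.124]
force: [-16.3, -5.8, 46.8]
grip_width: 0.023
finger_force: 65.4
clock: 6.2
position: [0.5276, 0.1359, 0.0376]
tool_rot: [3.141, 0.002, -0.122]
force: [-0.6, -0.3, 0.1]
grip_width: 0.0852
finger_force: 0.0
clock: 6.82
position: [0.5086, -0.0242, 0.0985]
tool_rot: [3.142, -0.0, -0.122]
force: [1.2, -0.4, -0.2]
grip_width: 0.085
finger_force: 0.0
t 6.83 tray-frame xy [-0.04    0.1615] z 0.0985 rpy [ 3.142 -0.    -0.122] w 0.085 Fz [ 1.2 -0.4 -0.2]
```

View pics/c3.png

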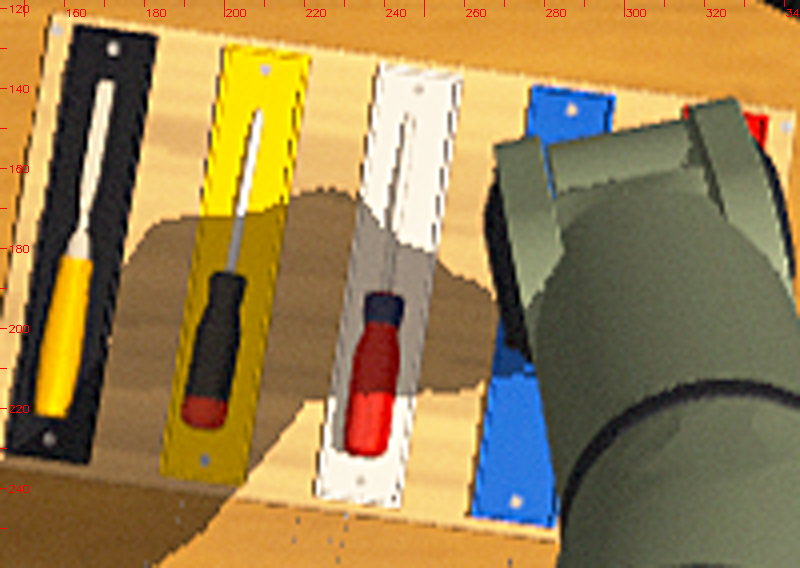

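The red driver lies in the white tray, tip at crop (409,115) and butt at (367,456), straight and centred. The blue chisel is next.

```bash
echo '0.085,0.05,0.33,0,0,0,0;0.085,0.055,0.33,0.2,0,0,0;0.085,0.055,0.33,0.48,0,0,0;0.085,0.055,0.33,0.48,0,0,0;0.085,0.055,0.33,0.48,0,0,0' | python3 -m creep; python3 -c "
from h import *
tcp()"
```

```text
clock: 7.5
position: [0.5106, -0.056, 0.051]
tool_rot: [-3.142, -0.0, -0.122]
force: [-0.8, -0.6, 0.1]
grip_width: 0.085
finger_force: 0.0
t 7.5 tray-frame xy [-0.0341  0.1927] z 0.051 rpy [-3.142 -0.    -0.122] w 0.085 Fz [-0.8 -0.6  0.1]
```

```bash
echo '0.085,0,0,0.2,0,0,0;0.085,0,0,0.34,0,0,0;0.04,0,0,0.34,0,0,0;0.01,0,0,0.34,0,0,0;0.01,0,0,0.34,0,0,0' | python3 -m creep 60|tail -2; echo '0.01,0,0,0,0,0,0;0.01,0,0,0,0,0,0;0.01,0,0,0,0,0,0;0.01,0,0,-0.1,0,0,0;0.01,0,0,-0.3,0,0,0' | python3 -m creep;echo '0.01,0,0,-0.3,0,0,0;0.01,0,0,-0.5,0,0,0;0.01,0,0,-0.5,0,0,0' | python3 -m creep; python3 -c "
from h import *
tcp()
p,d=grab_frame('side');crop(p,200,180,350,290,5,'s4')"
```

```text
grip_width: 0.0313
finger_force: 0.0
clock: 8.75
position: [0.5099, -0.0561, 0.0467]
tool_rot: [3.142, 0.001, -0.122]
force: [0.8, -0.6, -1.0]
grip_width: 0.0185
finger_force: 59.4
clock: 9.12
position: [0.5111, -0.0563, 0.098]
tool_rot: [-3.141, -0.003, -0.122]
force: [0.1, 0.1, -1.0]
grip_width: 0.0186
finger_force: 59.4
t 9.12 tray-frame xy [-0.0336  0.193 ] z 0.098 rpy [-3.141e+00 -3.000e-03 -1.220e-01] w 0.0186 Fz [ 0.1  0.1 -1. ]
```

View pics/s4.png

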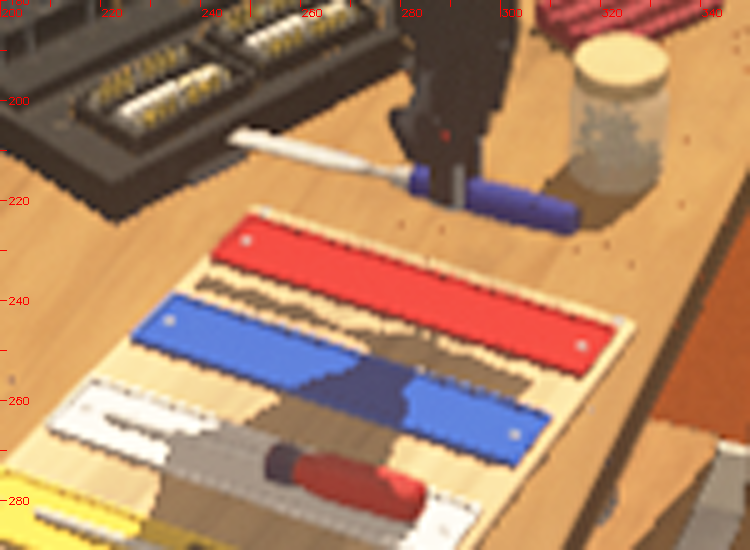

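The blue chisel is held level, from crop (230,135) to (580,218), and clear of everything. I'll place it in the blue tray, then go back for the red driver.

To row units: -0.098 m is -0.98, -0.006 m is -0.06.

```bash
echo '0.01,0,-0.2,0,0,0,0;0.01,0,-0.5,0,0,0,0;0.01,-0.03,-0.8,0,0,0,0;0.01,-0.06,-0.98,0,0,0,0;0.01,-0.06,-0.98,0,0,0,0' | python3 -m creep|head -2; echo '0.01,0,0,0.2,0,0,0;0.01,0,0,0.5,0,0,0;0.01,0,0,0.7,0,0,0;0.01,0,0,0.77,0,0,0;0.01,0,0,0.79,0,0,0' | python3 -m creep; echo '0.01,0,0,0,0,0,0' | python3 -m creep; python3 -c "
from h import *
tcp()"
```

```text
clock: 9.8
position: [0.5159, 0.0428, 0.0959]
clock: 10.42
position: [0.5163, 0.0412, 0.0173]
tool_rot: [3.141, 0.0, -0.123]
force: [0.1, -0.2, -0.7]
grip_width: 0.0184
finger_force: 59.4
clock: 10.55
position: [0.5166, 0.0416, 0.0178]
tool_rot: [-3.141, -0.001, -0.123]
force: [-0.9, 0.3, -0.3]
grip_width: 0.0185
finger_force: 59.4
t 10.55 tray-frame xy [-0.0401  0.0952] z 0.0178 rpy [-3.141e+00 -1.000e-03 -1.230e-01] w 0.0185 Fz [-0.9  0.3 -0.3]
```

To row units: -0.05 m is -0.5, -0.02 m is -0.2.

```bash
echo '0.03,0,0,0.005,0,0,0;0.085,0,0,0,0,0,0;0.085,0,0,0,0,0,0;0.085,0,0,-0.2,0,0,0;0.085,0,0,-0.5,0,0,0' | python3 -m creep; echo '0.085,0,0,-0.2,0,0,0;0.085,0,-0.4,-0.2,0,0,0;0.085,0,-0.8,-0.2,0,0,0;0.085,0,-0.95,0,0,0,0;0.085,0,-0.95,0.16,0,0,0' | python3 -m creep >/dev/null; echo '0.085,0,0,0,0,0,0' | python3 -m creep >/dev/null;python3 -c "
from h import *
tcp()"
```

```text
clock: 11.18
position: [0.5158, 0.0419, 0.0674]
tool_rot: [3.141, 0.001, -0.122]
force: [0.9, -0.2, -0.6]
grip_width: 0.0854
finger_force: 0.0
t 11.93 tray-frame xy [-0.0411  0.0013] z 0.0502 rpy [ 3.14e+00  2.00e-03 -1.23e-01] w 0.0846 Fz [-0.  -0.5 -0.2]
```

To row units: 0.0325 m is 0.325, -0.0005 m is -0.005.

```bash
echo '0.085,0,-0.005,0.2,0,0,0;0.085,0,-0.005,0.325,0,0,0;0.04,0,-0.005,0.325,0,0,0;0.01,0,-0.005,0.325,0,0,0;0.01,0,-0.005,0.325,0,0,0' | python3 -m creep 60|tail -2; echo '0.01,0,0,0,0,0,0;0.01,0,0,0,0,0,0;0.01,0,0,0,0,0,0;0.01,0,0,-0.1,0,0,0;0.01,0,0,-0.3,0,0,0' | python3 -m creep;echo '0.01,0,0,-0.3,0,0,0;0.01,0,0,-0.5,0,0,0;0.01,0,0,-0.5,0,0,0' | python3 -m creep >/dev/null; python3 -c "
from h import *
tcp()"
```

```text
grip_width: 0.032
finger_force: 0.0
clock: 13.18
position: [0.5275, 0.1366, 0.0492]
tool_rot: [3.141, 0.001, -0.122]
force: [-0.0, 0.1, 0.1]
grip_width: 0.0227
finger_force: 59.0
t 13.55 tray-frame xy [-0.0396 -0.0008] z 0.1006 rpy [-3.14e+00 -3.00e-03 -1.22e-01] w 0.0228 Fz [ 0.9  0.4 -2.3]
```

To row units: 0.18 m is 1.8, 0.15 m is 1.5.

```bash
echo '0.01,0,0.25,0,0,0,0;0.01,0,0.65,0,0,0,0;0.01,0,1.1,0,0,0,0;0.01,0,1.5,0,0,0,0;0.01,0,1.8,0,0,0,0' | python3 -m creep >/dev/null; echo '0.01,0,0.105,0,0,0,0;0.01,0,0.105,0.2,0,0,0;0.01,0,0.105,0.5,0,0,0;0.01,0,0.105,0.7,0,0,0;0.01,0,0.105,0.78,0,0,0' | python3 -m creep>/dev/null; echo '0.01,0,0,0.005,0,0,0' | python3 -m creep; python3 -c "
from h import *
tcp()"
```

```text
clock: 14.92
position: [0.5047, -0.0516, 0.0201]
tool_rot: [-3.141, 0.0, -0.121]
force: [-0.8, 0.3, -0.7]
grip_width: 0.0232
finger_force: 59.4
t 14.93 tray-frame xy [-0.0406  0.1892] z 0.0201 rpy [-3.141  0.    -0.121] w 0.0232 Fz [-0.8  0.3 -0.7]
```

To row units: 0.0015 m is 0.015, -0.03 m is -0.3.

```bash
echo '0.01,0,0,0.015,0,0,0;0.03,0,0,0.015,0,0,0;0.085,0,0,0.015,0,0,0;0.085,0,0,0.015,0,0,0;0.085,0,0,-0.3,0,0,0' | python3 -m creep; echo '0.085,0,0,-0.4,0,0,0;0.085,0,-0.5,-0.4,0,0,0;0.085,0,-1,-0.4,0,0,0;0.085,0,-1.5,-0.4,0,0,0;0.085,0,-2,-0.4,0,0,0' | python3 -m creep >/dev/null; echo '0.085,-0.05,-0.5,0,0,0,0;0.085,-0.05,-0.84,0.1,0,0,0;0.085,-0.05,-0.84,0.38,0,0,0;0.085,-0.05,-0.84,0.38,0,0,0' | python3 -m creep >/dev/null;python3 -c "
from h import *
tcp()
p,d=grab_frame('top');crop(p,144,118,344,260,4,'c5')"
```

```text
clock: 15.55
position: [0.5036, -0.0523, 0.0493]
tool_rot: [3.141, 0.003, -0.122]
force: [0.1, -0.7, 0.8]
grip_width: 0.0822
finger_force: 0.0
t 16.68 tray-frame xy [-0.0465 -0.0935] z 0.0509 rpy [ 3.14e+00  3.00e-03 -1.22e-01] w 0.0851 Fz [0.2 0.  1. ]
```

View pics/c5.png

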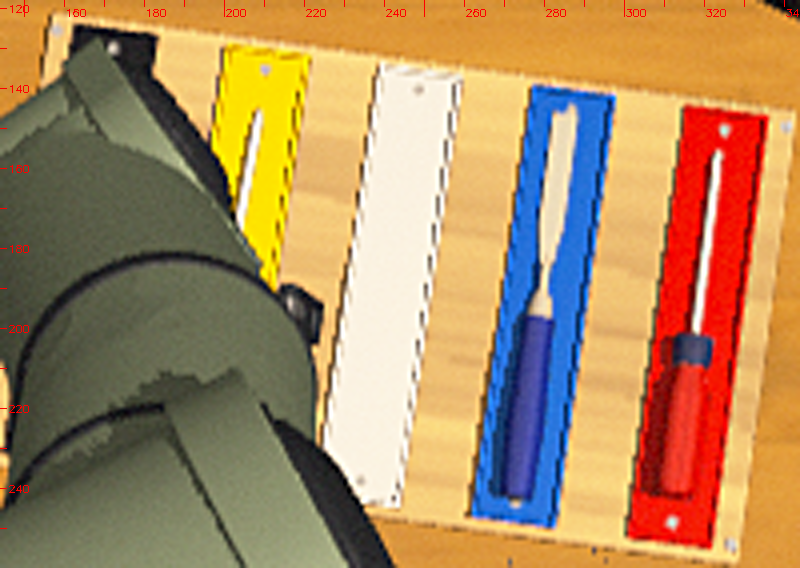

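Blue chisel (tip (565,105), butt (518,498)) and red driver (tip (718,152), butt (677,495)) are centred in their own trays. Black driver now.

To row units: 0.033 m is 0.33, 0.02 m is 0.2.

```bash
echo '0.085,0,-0.005,0.2,0,0,0;0.085,0,-0.005,0.33,0,0,0;0.04,0,-0.005,0.33,0,0,0;0.01,0,-0.005,0.33,0,0,0;0.01,0,-0.005,0.33,0,0,0' | python3 -m creep 60|tail -2; echo '0.01,0,0,0,0,0,0;0.01,0,0,0,0,0,0;0.01,0,0,0,0,0,0;0.01,0,0,-0.1,0,0,0;0.01,0,0,-0.3,0,0,0' | python3 -m creep;echo '0.01,0,0,-0.3,0,0,0;0.01,0,0,-0.5,0,0,0;0.01,0,0,-0.5,0,0,0;0.01,0,0,-0.5,0,0,0' | python3 -m creep >/dev/null; python3 -c "
from h import *
tcp()
p,d=grab_frame('side');crop(p,150,200,300,320,5,'s6')"
```

```text
grip_width: 0.0315
finger_force: 0.0
clock: 17.98
position: [0.5341, 0.2305, 0.0501]
tool_rot: [3.141, 0.001, -0.122]
force: [1.0, 0.1, -1.3]
grip_width: 0.0222
finger_force: 58.8
t 18.48 tray-frame xy [-0.0455 -0.0944] z 0.0994 rpy [-3.142 -0.    -0.122] w 0.0223 Fz [-0.5 -0.3 -1.3]
```

View pics/s6.png

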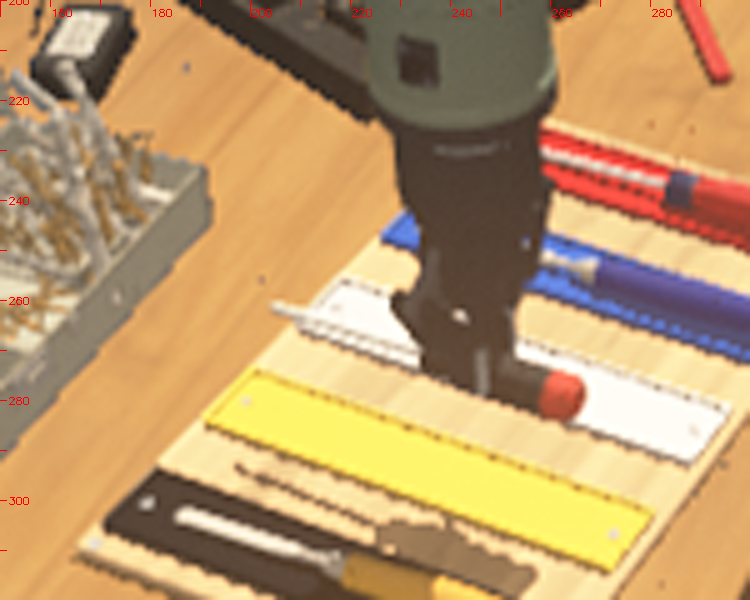

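Black driver is held level, tip (275,305), butt (580,395). I'll park it in the white tray and go to the yellow chisel.

```bash
echo '0.01,0,0.2,0,0,0,0;0.01,0,0.5,0,0,0,0;0.01,0.03,0.8,0,0,0,0;0.01,0.05,0.95,0,0,0,0;0.01,0.05,0.95,0,0,0,0' | python3 -m creep>/dev/null; echo '0.01,0,0,0.2,0,0,0;0.01,0,0,0.5,0,0,0;0.01,0,0,0.7,0,0,0;0.01,0,0,0.78,0,0,0;0.01,0,0,0.795,0,0,0' | python3 -m creep;echo '0.01,0,0,0,0,0,0;0.03,0,0,0,0,0,0;0.085,0,0,0,0,0,0;0.085,0,0,0,0,0,0;0.085,0,0,-0.3,0,0,0' | python3 -m creep; echo '0.085,0,0,-0.4,0,0,0;0.085,0,-0.5,-0.4,0,0,0;0.085,0,-1,-0.4,0,0,0;0.085,-0.03,-1.5,-0.3,0,0,0;0.085,-0.03,-1.9,-0.1,0,0,0' | python3 -m creep >/dev/null;echo '0.085,0,0,0.09,0,0,0;0.085,0,0,0.09,0,0,0' | python3 -m creep >/dev/null;  python3 -c "
from h import *
tcp()"
```

```text
clock: 19.77
position: [0.5275, 0.1367, 0.0199]
tool_rot: [-3.141, 0.001, -0.121]
force: [-9.3, 0.1, 24.7]
grip_width: 0.0221
finger_force: 62.0
clock: 20.4
position: [0.5267, 0.1354, 0.0487]
tool_rot: [3.14, 0.003, -0.122]
force: [-0.5, 0.3, 0.9]
grip_width: 0.0822
finger_force: 0.0
t 21.27 tray-frame xy [-0.0437 -0.1886] z 0.0501 rpy [ 3.14e+00  1.00e-03 -1.22e-01] w 0.0853 Fz [ 0.  -1.1  1. ]
```

To row units: 0.033 m is 0.33, -0.001 m is -0.01.

```bash
echo '0.085,0,-0.01,0.2,0,0,0;0.085,0,-0.01,0.33,0,0,0;0.04,0,-0.01,0.33,0,0,0;0.01,0,-0.01,0.33,0,0,0;0.01,0,-0.01,0.33,0,0,0' | python3 -m creep 60|tail -2; echo '0.01,0,0,0,0,0,0;0.01,0,0,0,0,0,0;0.01,0,0,0,0,0,0;0.01,0,0,-0.1,0,0,0;0.01,0,0,-0.3,0,0,0' | python3 -m creep;echo '0.01,0,0,-0.3,0,0,0;0.01,0,0,-0.5,0,0,0;0.01,0,0,-0.5,0,0,0;0.01,0,0,-0.5,0,0,0' | python3 -m creep >/dev/null; python3 -c "
from h import *
tcp()
p,d=grab_frame('side');crop(p,130,200,290,320,5,'s7')"
```

```text
grip_width: 0.0318
finger_force: 0.0
clock: 22.52
position: [0.5478, 0.3254, 0.0484]
tool_rot: [3.141, 0.001, -0.122]
force: [1.1, 0.2, -1.5]
grip_width: 0.0181
finger_force: 58.9
t 23.02 tray-frame xy [-0.0437 -0.1903] z 0.0973 rpy [ 3.141e+00  1.000e-03 -1.220e-01] w 0.0186 Fz [-0.2  0.5 -2.9]
```

View pics/s7.png

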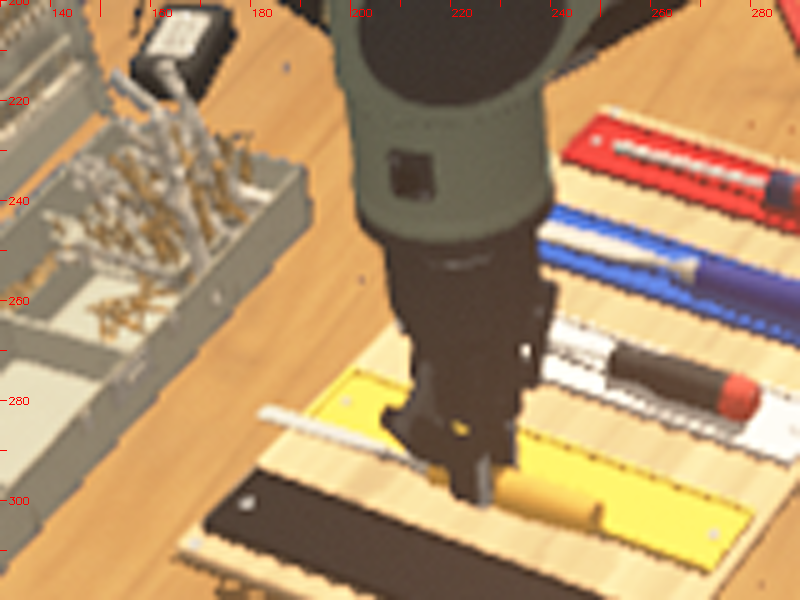

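Yellow chisel held, from (260,410) to (600,515). I'll place it in the yellow tray and go back to the black driver.

To row units: 0.095 m is 0.95, 0.003 m is 0.03.

```bash
echo '0.01,0,0.2,0,0,0,0;0.01,0,0.5,0,0,0,0;0.01,0.03,0.8,0,0,0,0;0.01,0.03,0.95,0,0,0,0;0.01,0.03,0.95,0,0,0,0' | python3 -m creep>/dev/null; echo '0.01,0,0,0.2,0,0,0;0.01,0,0,0.5,0,0,0;0.01,0,0,0.7,0,0,0;0.01,0,0,0.78,0,0,0;0.01,0,0,0.79,0,0,0' | python3 -m creep;echo '0.01,0,0,0.005,0,0,0;0.03,0,0,0.005,0,0,0;0.085,0,0,0,0,0,0;0.085,0,0,0,0,0,0;0.085,0,0,-0.3,0,0,0' | python3 -m creep; echo '0.085,0,0,-0.3,0,0,0;0.085,0,0.4,-0.3,0,0,0;0.085,0,0.8,-0.2,0,0,0;0.085,0,0.95,0,0,0,0;0.085,0,0.95,0,0,0,0' | python3 -m creep >/dev/null;echo '0.085,0,0,0,0,0,0' | python3 -m creep >/dev/null;  python3 -c "
from h import *
tcp()"
```

```text
clock: 24.32
position: [0.5395, 0.2315, 0.0188]
tool_rot: [-3.141, 0.0, -0.122]
force: [-0.8, -0.2, -1.3]
grip_width: 0.0183
finger_force: 59.0
clock: 24.95
position: [0.5384, 0.2305, 0.0477]
tool_rot: [3.14, 0.003, -0.122]
force: [0.0, -0.2, 0.9]
grip_width: 0.082
finger_force: 0.0
t 25.7 tray-frame xy [-0.0403 -0.0017] z 0.0494 rpy [-3.141 -0.    -0.121] w 0.0852 Fz [-0.6  1.5  0.2]
```

To row units: 0.032 m is 0.32, 0.02 m is 0.2.

```bash
echo '0.085,0,0,0.2,0,0,0;0.085,0,0,0.32,0,0,0;0.04,0,0,0.32,0,0,0;0.01,0,0,0.32,0,0,0;0.01,0,0,0.32,0,0,0' | python3 -m creep 60|tail -2; echo '0.01,0,0,0,0,0,0;0.01,0,0,0,0,0,0;0.01,0,0,0,0,0,0;0.01,0,0,-0.1,0,0,0;0.01,0,0,-0.3,0,0,0' | python3 -m creep;echo '0.01,0,0,-0.3,0,0,0;0.01,0,0,-0.5,0,0,0;0.01,0,0,-0.5,0,0,0;0.01,0,0,-0.5,0,0,0' | python3 -m creep >/dev/null; python3 -c "
from h import *
tcp()"
```

```text
grip_width: 0.0313
finger_force: 0.0
clock: 26.95
position: [0.5276, 0.1366, 0.0472]
tool_rot: [3.141, 0.001, -0.122]
force: [-0.1, -0.5, 0.3]
grip_width: 0.0219
finger_force: 58.7
t 27.45 tray-frame xy [-0.0407 -0.0004] z 0.0965 rpy [ 3.141  0.    -0.122] w 0.022 Fz [-0.1  0.1 -0.7]
```

To row units: -0.18 m is -1.8, -0.15 m is -1.5.

```bash
echo '0.01,0,-0.25,0,0,0,0;0.01,0,-0.65,0,0,0,0;0.01,0,-1.1,0,0,0,0;0.01,0,-1.5,0,0,0,0;0.01,0,-1.8,0,0,0,0' | python3 -m creep >/dev/null; echo '0.01,0,-0.095,0,0,0,0;0.01,0,-0.095,0.2,0,0,0;0.01,0,-0.095,0.5,0,0,0;0.01,0,-0.095,0.7,0,0,0;0.01,0,-0.095,0.77,0,0,0' | python3 -m creep>/dev/null; echo '0.01,0,0,0.015,0,0,0;0.01,0,0,0.015,0,0,0' | python3 -m creep; python3 -c "
from h import *
tcp()"; echo '0.03,0,0,0,0,0,0;0.085,0,0,0,0,0,0;0.085,0,0,0,0,0,0;0.085,0,0,-0.3,0,0,0;0.085,0,0,-0.7,0,0,0' | python3 -m creep; echo '0.085,0,0,-0.5,0,0,0;0.085,-0.2,0.4,-0.9,0,0,0;0.085,-0.4,1,-1,0,0,0;0.085,-0.6,1.6,-1,0,0,0;0.085,-0.8,2.2,-1,0,0,0' | python3 -m creep >/dev/null;echo '0.085,-0.05,0.6,0,0,0,0;0.085,-0.1,1.2,0,0,0,0;0.085,-0.15,1.8,0,0,0,0;0.085,-0.15,2.4,0,0,0,0;0.085,-0.15,3,0,0,0,0' | python3 -m creep >/dev/null;python3 -c "
from h import *
tcp()
p,d=grab_frame('top');cv2.imwrite('pics/top8.png',p);crop(p,144,118,344,260,4,'c8')"
```

```text
clock: 28.95
position: [0.5514, 0.3249, 0.0189]
tool_rot: [-3.141, -0.001, -0.122]
force: [-0.2, -0.5, -0.2]
grip_width: 0.0223
finger_force: 58.8
t 28.95 tray-frame xy [-0.0401 -0.1902] z 0.0189 rpy [-3.141e+00 -1.000e-03 -1.220e-01] w 0.0223 Fz [-0.2 -0.5 -0.2]
clock: 29.58
position: [0.5505, 0.3244, 0.0884]
tool_rot: [3.14, 0.001, -0.122]
force: [0.4, 0.3, -0.2]
grip_width: 0.0852
finger_force: 0.0
t 30.82 tray-frame xy [-0.1346  0.329 ] z 0.1887 rpy [ 3.141e+00 -1.000e-03 -1.220e-01] w 0.085 Fz [ 1.5  1.  -0.6]
```

View pics/c8.png

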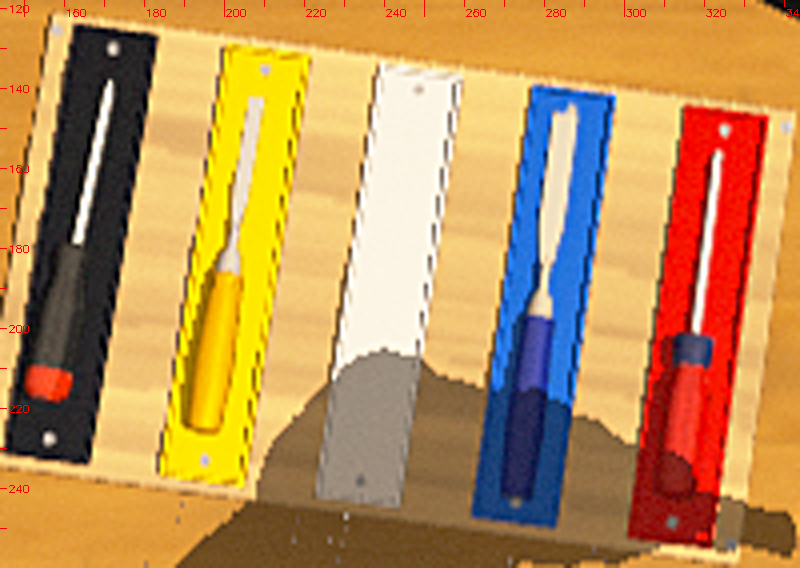

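All four tools are in their own-colour trays and the white tray is empty. Tip to butt:
- Black: (110,80) to (47,400)
- Yellow: (256,98) to (203,431)
- Blue: (565,105) to (518,498)
- Red: (718,152) to (677,495)

Checking how well they're centred.

Run:
```python
from h import *
T=dict(black=((110,80,.026),(47,400,.026),-.19),yellow=((256,98,.014),(203,431,.02),-.095),blue=((565,105,.014),(518,498,.02),.095),red=((718,152,.026),(677,495,.026),.19))
for n,(a,b,y) in T.items():
    A,B=[tf(px2w("top",144+q[0]/4-.5,118+q[1]/4-.5,q[2])) for q in(a,b)];d=A-B
    print(n,"offset mm",np.round(((A+B)/2-[0,y])*1000,1),"ang",round(np.degrees(np.arctan2(d[1],d[0])),2))
print(w2px("top",np.r_[C+.384*ay-.058*ax,.092]))
```

```text
black offset mm [0.6 1.2] ang 1.92
yellow offset mm [-0.4 -3. ] ang -0.09
blue offset mm [ 2.4 -2.1] ang -1.21
red offset mm [-0.5 -1.4] ang -0.7
[399.96681674 229.03872736]
```

```bash
echo '0.085,0,0,0,0,0,0;0.085,0,0,0,0,0,0;0.085,0,0,0,0,0,0' | python3 -m creep >/dev/null; python3 -c "
from workcell import job
print(job.job_done())"
```

```text
the job is handed in; nothing more can be done
None
```

I handed the job in at about 31 s: all four tools lie flat in the trays of their own handle colour, within about 3 mm of centre and 2° of lengthwise by the last picture, the white tray is empty, no tool touched another, and the arm never came near the jar.

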